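# Clamp the glued pad of a webcam

## Robot

A 6-joint arm with a two-finger parallel gripper is mounted at the origin on a cart in front of the work surface, level with it; the furniture and walls round the work are solid. World frame = base frame: x ahead of the robot, y to its left, z up, the work surface at z = 0. Lengths are in m, angles in rad, forces in N, time in s.
With the tool pointing down it reaches from about 0.275 to 0.825 m from the base axis. Payload 5.2 kg.
Tool frame: the origin (TCP) lies at the very end of the fingers, on their centre line; the grasp point (between the pads) lies 19 mm behind it; z points along the fingers, y is the line along which they close (so a half turn about z gives the same grasp; the last joint's range is limited). The gripper opens to 93 mm and grips with 3 to 60 N. Pads are 15 mm wide; open, the fingers measure 128 mm over their backs; the gripper's body (75 mm by 188 mm) begins 65 mm behind the grasp point.
Start: joints at [-1.387, 0.259, 1.535, -0, 1.348, -0.203], TCP at [0.207, -0.509, 0.219] pointing down, gripper open.
Joint ranges: [-3.14, 3.14], [-0.91, 2.08], [0.19, 2.58], [-1.22, 4.36], [0.22, 2.71], [-3.12, 3.12]. Speed limits (rad/s): [2.57, 2.57, 3.14, 3.14, 3.14, 3.14].

## Interface

Orientations are given as a rotation vector (axis times angle).
In Python, from rig import sense, capture, close_job gives the robot as it stands.
- The arm moves only by the tool arm_command, never from a script. Its arguments are lists of equal length, an entry for each row: "translation": the shift along the tool's x, y, z in mm, a list of three; "roll": the turn about the tool's z in degrees; "gripper": the opening, from -1 (shut) to 1 (fully open). In form: {"translation": [[tx, ty, tz], ...], "roll": [roll, ...], "gripper": [gripper, ...]}. A call has 1 to 10 rows; each row is the pose to reach, as a shift and turn from the pose commanded when the call began, along the tool's axes at that moment; what a row does not reach only later rows make up. A row lasts 1/12 s, in which the tool goes at most 41.7 mm and 7.16 degrees, less where a joint would pass 70% of its speed; a pose out of reach is approached as far as the arm can. A call with a gripper value outside its range is refused whole. The fingers move at their own pace and stop on an object; "squeeze" is the grip in N (left out, the last holds). Time passes only in rows, so rows that repeat a pose let the fingers close. It gives the time, the measured TCP pose, the force, the opening and the grip force at its end, in the units of the state.
- sense(): the state, without advancing time (a new reading comes with each control period).
- capture(name): name is "side" or "top" or "wrist"; returns a dict with "pixels" (384x512x3 uint8, red, green, blue), "fov_y" (degrees; the focal length in pixels is half the picture's height over the tangent of half this angle, whatever the lens; pixels are square), "cx", "cy" (the principal point, pixels), "dist" ([k1, k2, p1, p2, k3] as OpenCV has them; the pictures are not rectified), "rvec" (rotation vector, rad) and "tvec" (3), from world to camera coordinates, as OpenCV has them; the wrist camera has in their place "tool_from_camera" (4x4, takes a point from camera to tool coordinates, whose origin is the TCP and whose axes are the flange's). Camera axes: x right, y down, z forward; pixel columns grow to the right and rows downward; lengths in m; the calibration is good to about 2 mm. A picture is of the moment at which its call begins: read the wrist's pose just before it. There is no depth.
- close_job(): hands the job in; it is judged then, once.
The state is a dict: "time": time; "qpos": joint angles; "joint_vel": joint speeds; "effort": joint torques, N m; "position": TCP position; "tool_rot": TCP orientation; "ft_force": force on the tool from outside, world axes, zero at the start; "torque": the same for the moment, N m; "gripper_width": finger opening in m; "grasp_force": force on a finger pad.
Only numpy, scipy, OpenCV 4.12 (cv2) and the standard library are available. Lean on these libraries where they do the work, as an engineer would, in place of code of your own. Each camera call takes 0.05 s, during which the arm holds its last target. There are 200 camera calls.

## Task

The blue pad has just been glued back on the webcam's clip: hang the webcam by its clip astride the bar of the bench clamp, between the posts, with the blue pad facing the clamp's jaw, and let go of it. Then pump the clamp's red trigger, moving the jaw by the trigger alone, until the jaw's black spring pad presses on the blue pad and is clearly pushed in but well short of its stop, so the part is not crushed. Finish still holding the trigger squeezed so that the pressure stays on, and leave the other things on the desk where they are.

Things in the scene. Friction and masses are not known exactly. Their poses are not given: they have to be found in the camera images.
- clamp: bench trigger clamp fixed to the desk: base plate 265 x 100 x 12 mm, black housing 115 x 42 x 90 mm high. Origin on the desk under the handle's front face; x = the way the jaw advances, toward the bar (roughly to the robot's right), z up. Along x in mm: trigger -50, handle -12 to 0, jaw pad 60 (jaw drawn back), bar 117 to 133; a toothed shaft reaches back to -120, up to 73 mm high
- bar_top (a point): middle of the top face of the aluminium bar, 85 mm above the desk; axes as the clamp's. The bar is 16 mm thick (x), 32 mm high, runs along y, and its posts at its ends leave 92 mm free between them
- handle_front (a point): fixed orange upright handle, 12 mm thick (x) x 26 mm wide (y), from 82 to 148 mm above the desk. This point: centre of its front face (the one toward the bar), 120 mm above the desk; axes as the clamp's
- trigger: red upright trigger paddle, 12 x 26 mm, 97 to 153 mm above the desk, behind the handle. Origin: centre of its rear face (away from the bar), 125 mm up; axes as the clamp's. Over both outer faces, paddle and handle measure 50 mm free, 32 mm squeezed: close the fingers over both from above to pump. The handle does not give: centre an evenly closing gripper for the squeezed width, or follow
- trigger_slide (a joint): travel of the red trigger toward the handle (clamp's +x), 0 to 0.018 m. A spring returns it: 3 N at rest, 5.7 N fully squeezed. A pawl carries the jaw forward with it and slips back over the shaft's 7 mm teeth on the return: up to 7 mm of a stroke may be lost before the pawl meets a tooth; a repeated full stroke moves the jaw 14 mm
- jaw_slide (a joint): advance of the jaw toward the bar, 0 to 0.075 m (starts at 0 to 0.016). About 4 N of friction hold it where it is when the trigger goes back; a compressed spring pad may push it back a little then. The jaw moves 1:1 with the trigger while the pawl is engaged
- jaw: the moving jaw: orange head 8 x 32 x 36 mm on the end of the shaft; origin at its centre, 69 mm above the desk; carries the spring pad. Not to be pushed by the robot
- pad: black spring pad of the jaw, 28 mm wide x 26 mm high; origin at the centre of its front face, 69 mm above the desk; axes as the clamp's. At jaw 0 it is 60 mm ahead of the clamp's origin; with the webcam pressed on the bar the blue pad's face is at 108 mm
- pad_spring (a joint): how far the spring pad is pushed into the jaw: 0 free, 0.012 m at its stop. Its force is 0.9 N plus 1.8 N per mm (6 N at 3 mm, 12 N at 6 mm, 19 N at 10 mm). The trigger must overcome this, the jaw's 4 N of friction and the return spring: 17 N on the trigger push the pad in by 4 mm, 21 N by 6 mm
- webcam: grey webcam on an inverted-U clip, about 100 g, standing on its two legs. Origin on the desk between them; -x is its front (lens, blue pad). Camera body 26 (x) x 50 (y) mm, 44 to 70 mm above the origin: grip across the 50 mm. Clip plate 30 x 40 mm, underside at 34 mm; legs 4 mm thick, 40 wide, 22 mm apart. Hung on the bar, axes along the clamp's, its origin is 34 mm below bar_top
- glued_pad (a point): centre of the outer face of the blue pad (5 x 26 x 22 mm) on the front leg, 20 mm ahead of the webcam's origin and 18 mm above it
- screw_tin: round white tin, 54 mm wide, 23 mm high, bystander; origin under its centre
- earbud_case: grey ear bud case, 23 x 60 x 45 mm, bystander; origin under its centre
- usb_stick: orange memory stick, 54 x 18 x 9 mm, bystander; origin under its centre
- tweezers: steel tweezers, 109 x 16 x 9 mm, bystander; origin under their centre
Not all that is in view belongs to the job. There is more than one size of the webcam; the one meant has the size given above.

How it is judged:
On the way:
1. the webcam hangs on the bar by its clip, blue pad toward the jaw, let go (z of webcam in the frame of bar_top between -0.04 and -0.029 m and x of webcam in the frame of bar_top between -0.008 and 0.008 m and y of webcam in the frame of bar_top between -0.024 and 0.024 m and x of glued_pad in the frame of bar_top below -0.008 m and angle between webcam's own z axis and vertical below 0.2 rad and angle between the x axis of webcam and the x axis of clamp, either way round below 0.3 rad and contact force between each of the arm, the fingers and webcam below 0.3 N), for 0.3 s.
At the end, for the whole second after the job is handed in: the webcam hangs upright astride the bar within 24 mm of its middle, blue pad to the jaw, untouched by the robot; the spring pad presses it with 4 to 25 N and is pushed in 2.5 to 10 mm; the fingers keep the trigger squeezed (over 2 mm) with more than 3 N (all of step 1 and value of joint pad_spring between 0.0025 and 0.01 m and contact force between pad and webcam between 4 and 25 N and contact force between the fingers and trigger above 3 N and value of joint trigger_slide above 0.002 m and linear speed of webcam below 0.02 m/s); the arm keeps its last pose, push and grip.
It fails at once if the part is crushed: the spring pad is driven to its stop (value of joint pad_spring above 0.0112 m or contact force between pad and webcam above 40 N).
It fails at once if the robot pushes the jaw itself (contact force between any of the fingers, the arm and jaw above 2 N).
It fails at once if a bystander is shoved (distance of any of screw_tin, earbud_case, usb_stick, tweezers from where it was at the start of the episode above 0.02 m).
It also fails if it takes over 64 s, if anything falls off the work surface, if the arm or the gripper's body presses on something with over 40 N, if the wrist force passes 120 N, or if a joint passes its speed limit or range.

## Working session

There is one attempt and no reset: what is moved stays moved. The work goes in short steps, Python scripts to look and compute and a tool call to move; the robot and the scene stay as the last step left them, time stands still between calls to the robot, and variables do not carry over. Pictures are saved under pics/ and viewed, at most 10 in all, crops included, and the job is handed in when it is done.

Besides the shell and the picture viewer there is one more tool, called after "Emit:" as name(argument=value, ...) on one line, values as JSON. arm_command: Moves the arm, as the interface text tells. Its arguments: {"type":"object","properties":{"translation":{"type":"array","items":{"type":"array","items":{"type":"number"}}},"roll":{"type":"array","items":{"type":"number"}},"gripper":{"type":"array","items":{"type":"number"}},"squeeze":{"type":"number"}},"required":["translation","roll","gripper"]}

```bash
mkdir -p pics
cat > h.py <<'E'
import numpy as np, cv2, json, pickle
from rig import sense, capture, close_job
def cap(name, tag):
    s=sense(); c=capture(name); 
    K=np.eye(3); f=192/np.tan(np.radians(c["fov_y"])/2); K[0,0]=K[1,1]=f; K[0,2]=c["cx"]; K[1,2]=c["cy"]
    d=np.array(c["dist"],float)
    if "rvec" in c: R=cv2.Rodrigues(np.array(c["rvec"],float))[0]; t=np.array(c["tvec"],float)
    else:
        T=np.array(c["tool_from_camera"]); Rt=cv2.Rodrigues(np.array(s["tool_rot"],float))[0]
        Rc=Rt@T[:3,:3]; p=Rt@T[:3,3]+np.array(s["position"]); R=Rc.T; t=-R@p
    o=dict(K=K,d=d,R=R,t=t,px=np.array(c["pixels"])); pickle.dump(o,open(f"pics/{tag}.pkl","wb"))
    return o
def ld(tag): return pickle.load(open(f"pics/{tag}.pkl","rb"))
def ray(o,uv):
    n=cv2.undistortPoints(np.array([[uv]],float),o["K"],o["d"])[0,0]
    D=o["R"].T@np.array([n[0],n[1],1]); return -o["R"].T@o["t"], D/np.linalg.norm(D)
def onz(o,uv,z): C,D=ray(o,uv); return C+D*(z-C[2])/D[2]
def tri(*ou):
    A=np.zeros((3,3));b=np.zeros(3)
    for o,uv in ou:
        C,D=ray(o,uv);P=np.eye(3)-np.outer(D,D);A+=P;b+=P@C
    X=np.linalg.solve(A,b); return X,[np.linalg.norm((np.eye(3)-np.outer(D,D))@(X-C))*1e3 for C,D in [ray(*x) for x in ou]]
def proj(o,X): return cv2.projectPoints(np.atleast_2d(np.array(X,float)),cv2.Rodrigues(o["R"])[0],o["t"],o["K"],o["d"])[0][:,0]
def save(img,fn,k=1): cv2.imwrite("pics/"+fn,cv2.resize(img[:,:,::-1],None,fx=k,fy=k,interpolation=cv2.INTER_CUBIC))
E
python3 - <<'E'
from h import *
a=cap("side","side0");b=cap("top","top0")
save(a["px"],"side0.png",1.5);save(b["px"],"top0.png",1.5)
for o in(a,b): print(-o["R"].T@o["t"])
s=sense();print(s["tool_rot"],s["gripper_width"],s["time"])
E
```

```text
[ 0.39852947 -0.920546    0.46481373]
[ 0.36286936 -0.1435019   0.9373713 ]
[-3.08147044e+00 -6.03517875e-01 -3.95242356e-06] 0.09311124729033395 0.1
```

View pics/side0.png

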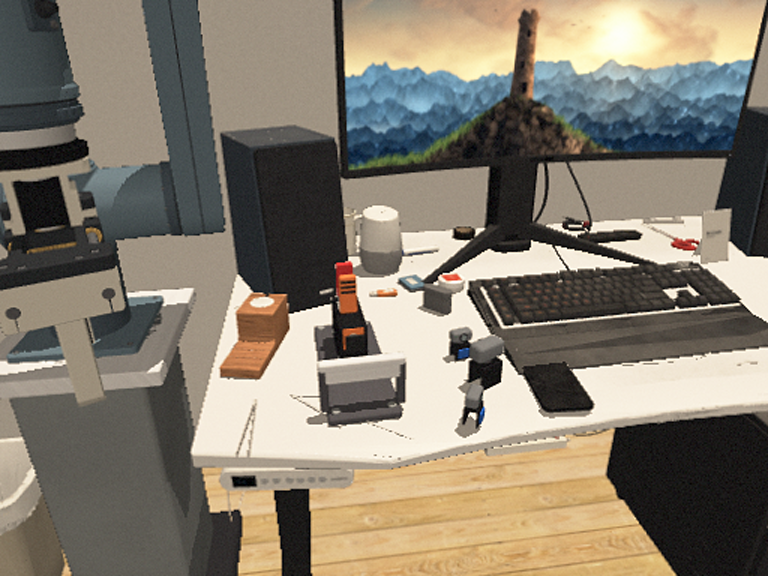

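View pics/top0.png

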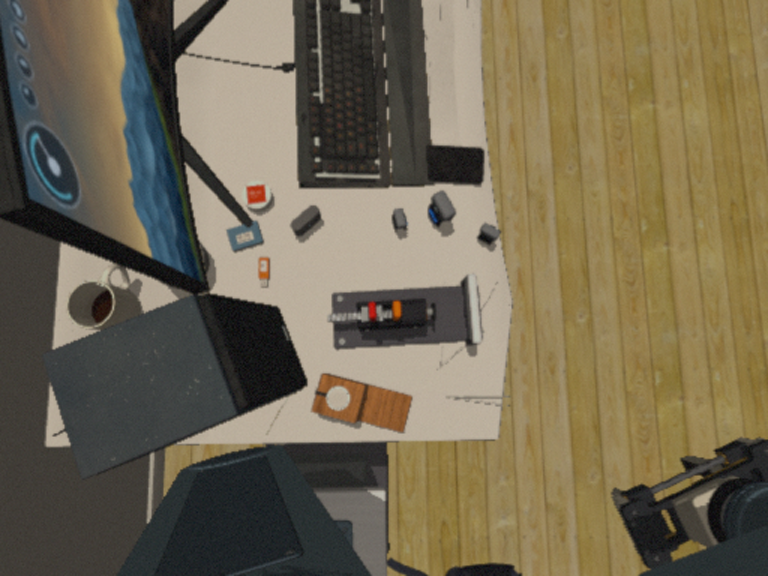

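The side view shows the clamp at (350,350) and three candidate webcams at (460,343), (487,362) and (474,405). In the top view the same three are at (400,220), (441,208) and (488,235), with the bar at (472,310), the trigger at (372,311) and the handle at (397,311). Next step: enlarge the three webcams and the clamp.

Run:
```python
from h import *
a=ld("side0");b=ld("top0")
A=a["px"][212:292,290:350];B=b["px"][120:170,250:340]
A=cv2.resize(A,None,fx=7,fy=7,interpolation=cv2.INTER_CUBIC);B=cv2.resize(B,(450,250),interpolation=cv2.INTER_CUBIC)
C=cv2.resize(b["px"][175:240,210:330],(360*1,195),interpolation=cv2.INTER_CUBIC)
im=np.zeros((560,800,3),np.uint8);im[:,:420]=A;im[:211,420:]=cv2.resize(b["px"][120:170,250:340],(380,211),interpolation=cv2.INTER_CUBIC)
im[220:220+206,420:]=cv2.resize(C,(380,206));save(im,"crop1.png")
for u in [(400,220),(441,208),(488,235)]: print(onz(b,np.array(u)/1.5,.06))
```

```text
[ 0.6124099  -0.19361758  0.06      ]
[ 0.63308687 -0.265569    0.06      ]
[ 0.58375595 -0.3454255   0.06      ]
```

View pics/crop1.png

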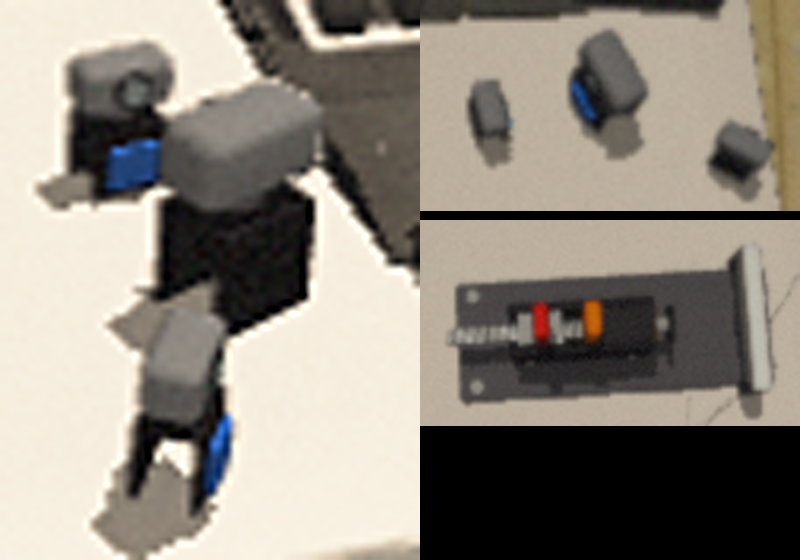

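Candidates in the side view are A (460,343), B (487,362) and C (474,405). B is clearly the large size, so the choice is between A and C. I'll move the wrist camera over them to measure.

Emit:
arm_command(translation=[[0,0,-40],[30,-10,-80],[70,-22,-131],[110,-36,-131],[150,-50,-131],[190,-64,-131],[230,-78,-131],[267,-90,-131],[304,-102,-131],[304,-102,-131]], roll=[0,0,0,0,0,0,0,0,0,0], gripper=[1,1,1,1,1,1,1,1,1,1])

```text
time: 0.93
position: [0.4531, -0.2968, 0.3494]
tool_rot: [-3.081, -0.608, -0.002]
ft_force: [-0.1, -1.0, 0.6]
gripper_width: 0.0928
grasp_force: 0.0
```

Run:
```python
from h import *
s=sense();print(s["position"],s["tool_rot"],s["time"])
print(np.round(capture("wrist")["tool_from_camera"],3))
o=cap("wrist","w1");save(o["px"],"w1.png",1.5);print(o["K"][0,0])
for X in [(.612,-.194,.06),(.633,-.265,.06),(.584,-.345,.06)]: print(proj(o,X))
```

```text
[ 0.45307943 -0.29677553  0.34944364] [-3.08082474e+00 -6.07869444e-01 -1.73198978e-03] 0.9333
[[ 0.    -0.965 -0.262  0.072]
 [ 1.     0.     0.     0.001]
 [-0.    -0.262  0.965 -0.166]
 [ 0.     0.     0.     1.   ]]
315.14669156753365
[[228.72218729  18.39482013]]
[[285.49100123  25.04881598]]
[[324.41520765  86.85463742]]
```

View pics/w1.png

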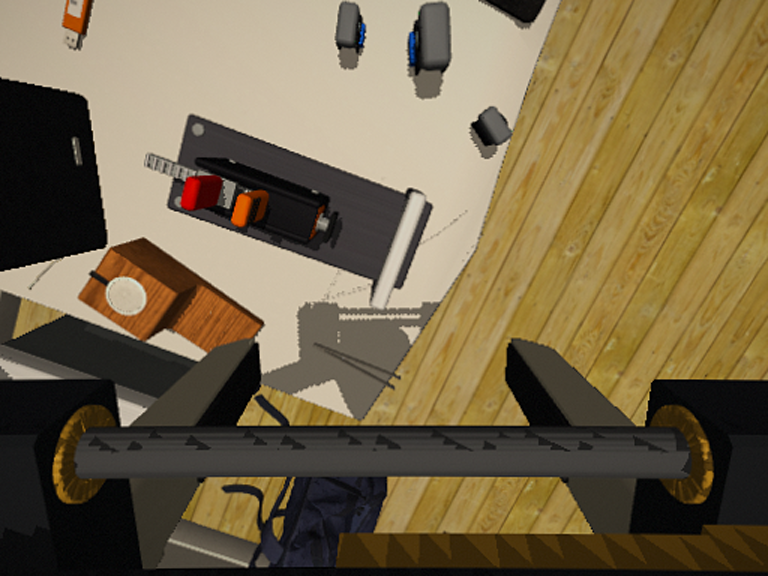

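A is about 50 mm long in this view, C about 32 mm and B about 70 mm, so A at (350,27) fits the description. I'll go above it for the confirming close-up and a second view.

Emit:
arm_command(translation=[[20,0,0],[45,-1,10],[70,-2,20],[95,-3,35],[120,-4,50],[145,-5,65],[165,-6,80],[183,-6,100],[183,-6,100],[183,-6,100]], roll=[-7,-14,-21,-28,-35,-42,-49,-56,-63,-70], gripper=[1,1,1,1,1,1,1,1,1,1])

```text
time: 1.87
position: [0.617, -0.2257, 0.2466]
tool_rot: [-2.168, -2.267, 0.003]
ft_force: [-0.6, 0.2, 0.9]
gripper_width: 0.093
grasp_force: 0.0
```

Emit:
arm_command(translation=[[0,0,0],[0,0,0],[0,0,0],[0,0,0]], roll=[-7,-14,-18,-18], gripper=[1,1,1,1])

```text
time: 2.2
position: [0.6169, -0.2269, 0.2491]
tool_rot: [-1.796, -2.576, 0.001]
ft_force: [-0.7, -1.4, 0.2]
gripper_width: 0.093
grasp_force: 0.0
```

Run:
```python
from h import *
s=sense();print(s["position"],s["tool_rot"],s["time"],s["qpos"])
o=cap("wrist","w2");w=ld("w1")
im=np.zeros((600,800,3),np.uint8)
im[:384,:512]=o["px"]
c=cv2.resize(w["px"][70:215,90:300],(840,580),interpolation=cv2.INTER_CUBIC)
save(o["px"],"w2.png",1.5); save(c[:,:800],"w1c.png")
```

```text
[ 0.61692461 -0.22685573  0.24907197] [-1.79592547e+00 -2.57628191e+00  1.09797929e-03] 2.2 [-5.21408022e-01  4.39972321e-01  1.19948271e+00 -6.00346582e-04
  1.50331287e+00 -8.74609844e-01]
```

View pics/w2.png

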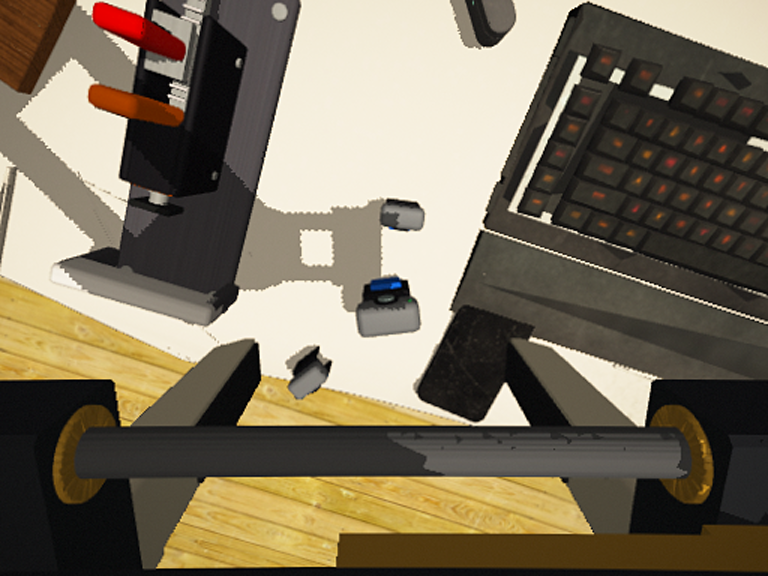

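View pics/w1c.png

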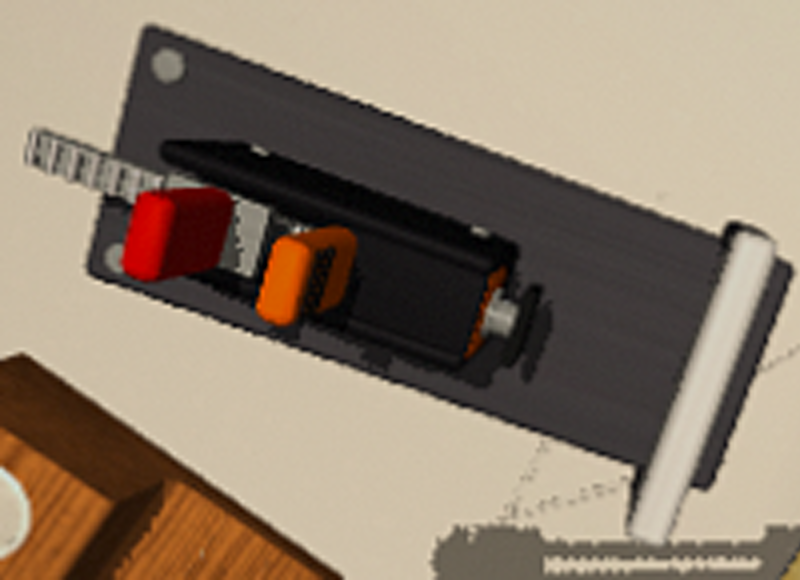

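In w2, A (402,215) measures only about 34 mm and B (388,318) about 48 mm. That contradicts my first reading, so I'll enlarge both views and triangulate before reaching for either.

Run:
```python
from h import *
w=ld("w1")["px"];o=ld("w2")["px"];t=ld("top0")["px"]
im=np.zeros((600,800,3),np.uint8)
im[:,:400]=cv2.resize(o[125:275,190:290],(400,600),interpolation=cv2.INTER_CUBIC)
im[:300,400:]=cv2.resize(w[0:75,220:320],(400,300),interpolation=cv2.INTER_CUBIC)
im[300:540,400:]=cv2.resize(t[120:180,255:355],(400,240),interpolation=cv2.INTER_CUBIC)
save(im,"crop2.png")
```

```text
(no output)
```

View pics/crop2.png

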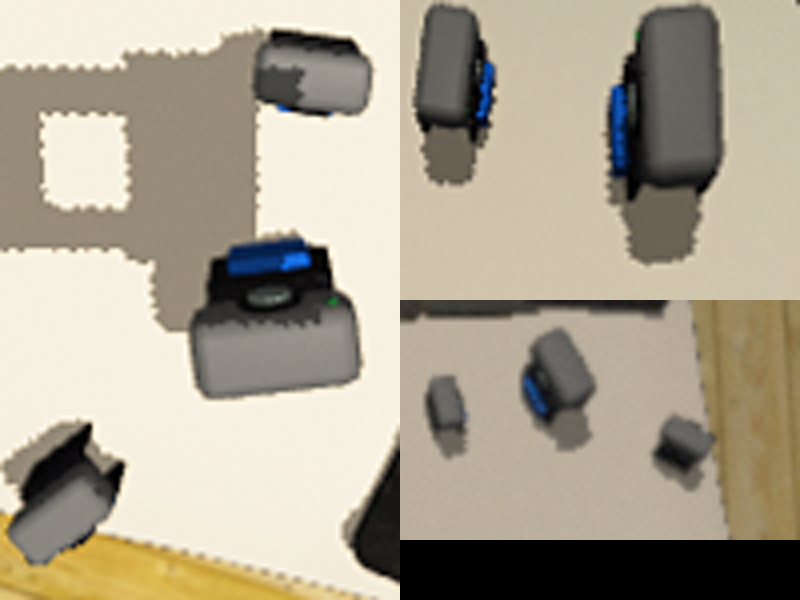

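Run:
```python
from h import *
a=ld("w1");b=ld("w2")
W1=lambda x,y:(a,(220+(x-400)/4-.4,y/4-.4)); W2=lambda x,y:(b,(190+x/4-.4,125+y/4-.4))
S=ld("side0");T=ld("top0")
def show(n,P,Q):
    X,e=tri(W1(*P),W2(*Q)); print(n,np.round(X*1e3,1),np.round(e,1)); return X
f=show("B far",(719,9),(358,384)); n=show("B near",(719,178),(200,397)); print(np.linalg.norm(f-n),np.degrees(np.arctan2(*(f-n)[1::-1])))
f=show("A far",(476,9),(370,112)); n=show("A near",(474,122),(258,102)); print(np.linalg.norm(f-n))
show("B padTL",(612,86),(305,240))
show("B padTR",(612,172),(230,247))
# clamp in w1c: uv=(90+x/4, 70+y/4); w2 view: /1.5
C1=lambda x,y:(a,(90+x/4-.4,70+y/4-.4)); C2=lambda x,y:(b,(x/1.5-.3,y/1.5-.3)); CT=lambda x,y:(T,(x/1.5-.3,y/1.5-.3))
def sh(n,*p):
    X,e=tri(*p);print(n,np.round(X*1e3,1),np.round(e,1));return X
# bar top far end / near end  (white bar)
sh("bar far rear? ",C1(775,245),C2(214,322))
sh("bar near",C1(632,535),C2(52,268))
```

```text
B far [ 662.7 -270.5   63. ] [0.2 0.2]
B near [ 619.8 -291.3   60.4] [0.5 0.5]
0.047759882238783566 25.805871414986978
A far [ 638.8 -196.2   42.3] [0.1 0.1]
A near [ 607.9 -206.4   34.1] [0.9 0.9]
0.03354721533819237
B padTL [ 639.  -245.    19.3] [1.8 1.8]
B padTR [ 616.1 -256.4   13.4] [0.4 0.4]
bar far rear?  [ 509.5 -316.5   67.4] [0.6 0.6]
bar near [ 397.6 -308.4   86. ] [0.3 0.3]
```

B's body measures 48 mm between its rounded ends, so B is the webcam meant; A measures 34 mm. Its blue pad faces +y, toward the jaw, so no half turn is needed. Next I'll fit the poses and check them with an overlay.

```bash
cat > fit.py <<'E'
from h import *
from scipy.optimize import least_squares
a=ld("w1");b=ld("w2")
C1=lambda x,y:(a,(90+x/4-.4,70+y/4-.4)); C2=lambda x,y:(b,(x/1.5-.3,y/1.5-.3))
def loc(p,X): c,s=np.cos(p[2]),np.sin(p[2]); d=X[:2]-p[:2]; return np.array([c*d[0]+s*d[1],-s*d[0]+c*d[1]])
def wor(p,X): X=np.array(X,float);c,s=np.cos(p[2]),np.sin(p[2]); return np.stack([p[0]+c*X[...,0]-s*X[...,1],p[1]+s*X[...,0]+c*X[...,1],X[...,2]],-1)
back=[C1(773,255),C1(720,400),C1(675,515),C2(205,323),C2(130,304),C2(60,286)]
def res(p):
    r=[(loc(p,onz(*q,.085))[0]-.133) for q in back]
    for q,z,x in[(C1(281,280),.148,-.006),(C1(146,236),.153,-.044)]: r+=list(loc(p,onz(*q,z))-[x,0])
    return np.array(r)*1e3
if __name__=="__main__":
    s=least_squares(res,[.45,-.18,-1.5]);p=s.x;print(p,np.degrees(p[2]),np.round(s.fun,1))
    np.save("clamp.npy",p)
    w=np.array([.6356,-.2692,np.radians(-64.2)]);np.save("cam.npy",w)
    def box(x0,x1,y0,y1,z0,z1): return np.array([[x,y,z] for x in(x0,x1) for y in(y0,y1) for z in(z0,z1)])/1e3
    E=[(i,j) for i in range(8) for j in range(i) if bin(i^j).count("1")==1]
    ims=[]
    for o,sl in((a,(slice(0,215),slice(90,330))),(b,(slice(0,290),slice(20,310)))):
        im=cv2.resize(o["px"],None,fx=4,fy=4,interpolation=cv2.INTER_CUBIC).copy()
        for q,B,c in[(p,box(117,133,-46,46,53,85),(0,255,0)),(p,box(-12,0,-13,13,82,148),(0,255,255)),(p,box(-50,-38,-13,13,97,153),(255,255,0)),(w,box(-13,13,-25,25,44,70),(255,0,255)),(w,box(-20,-15,-13,13,7,29),(255,255,255))]:
            u=(proj(o,wor(q,B))*4+1.5).astype(int)
            for i,j in E: cv2.line(im,tuple(map(int,u[i])),tuple(map(int,u[j])),c,1)
        im=im[sl[0].start*4:sl[0].stop*4,sl[1].start*4:sl[1].stop*4];ims.append(cv2.resize(im,(400,int(im.shape[0]*400/im.shape[1]))))
    ims=[cv2.resize(i,(400,600)) if 0 else cv2.copyMakeBorder(i,0,600-i.shape[0],0,0,cv2.BORDER_CONSTANT) for i in ims]
    save(np.hstack(ims),"ov.png")
E
python3 fit.py
```

```text
[ 0.44808553 -0.18475435 -1.50737311] -86.36611712308336 [ 0.8  0.4 -0.8 -2.3 -1.2 -0.6  1.6 -0.2  2.1  0.2]
```

View pics/ov.png

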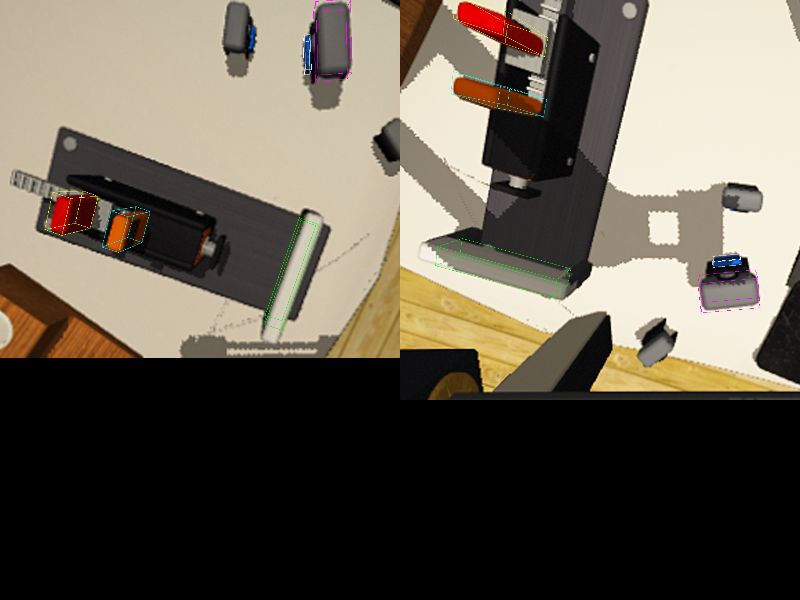

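The overlay matches in both views: bar, handle, trigger and B's body and blue pad all lie under their boxes. Moving to B.

Emit:
arm_command(translation=[[-15,1,20],[-30,2,45],[-46,3,75],[-46,3,100],[-46,3,120],[-46,3,120],[-46,3,120]], roll=[-2,-4,-5.6,-5.6,-5.6,-5.6,-5.6], gripper=[1,1,1,1,1,1,1])

```text
time: 2.83
position: [0.6354, -0.2679, 0.1284]
tool_rot: [-1.672, -2.656, 0.0]
ft_force: [-0.3, -0.8, 0.5]
gripper_width: 0.0928
grasp_force: 0.0
```

```bash
cat > go.py <<'E'
from h import *
# tool-frame shift from measured pose to world target (x,y,z,heading deg)
def go(x,y,z,hd):
    s=sense();R=cv2.Rodrigues(np.array(s["tool_rot"]))[0];d=R.T@(np.array([x,y,z])-s["position"])
    h=np.degrees(np.arctan2(R[1,0],R[0,0]));print("shift",np.round(d*1e3,1),"roll",round((h-hd+180)%360-180,2),"pos",np.round(s["position"],4),"t",s["time"],"q6",round(s["qpos"][5],2),"w",round(s["gripper_width"],4))
E
python3 -c "
from go import *
go(.6356,-.2692,.042,115.8)"
```

```text
shift [-1.5 -0.2 86.4] roll -0.17 pos [ 0.6354 -0.2679  0.1284] t 2.8333 q6 -1.01 w 0.0928
```

Emit:
arm_command(translation=[[-1.5,0,30],[-1.5,0,60],[-1.5,0,80],[-1.5,0,86],[-1.5,0,86],[-1.5,0,86],[-1.5,0,86],[-1.5,0,86],[-1.5,0,86],[-1.5,0,86]], roll=[0,0,0,0,0,0,0,0,0,0], gripper=[1,1,1,1,1,-1,-1,-1,-1,-1], squeeze=20)

```text
time: 3.67
position: [0.6376, -0.2694, 0.0448]
tool_rot: [1.669, 2.659, -0.0]
ft_force: [-0.5, 0.1, -0.7]
gripper_width: 0.0642
grasp_force: 0.0
```

Emit:
arm_command(translation=[[0,0,0],[0,0,0],[0,0,0],[0,0,0],[0,0,-10],[0,0,-40],[0,0,-75],[0,0,-110],[0,0,-110]], roll=[0,0,0,0,0,0,0,0,0], gripper=[-1,-1,-1,-1,-1,-1,-1,-1,-1])

```text
time: 4.42
position: [0.6408, -0.2713, 0.163]
tool_rot: [1.663, 2.649, 0.0]
ft_force: [1.7, -0.5, 0.0]
gripper_width: 0.0502
grasp_force: 19.9
```

```bash
python3 -c "
from go import *
from fit import wor
p=np.load('clamp.npy');print('bar',wor(p,np.array([.125,0,.085])))
b=wor(p,np.array([.125,0,.085]))
go(b[0],b[1],.18,93.6)
o=cap('wrist','w3')
save(o['px'],'w3.png',1.5)
"
```

```text
bar [ 0.45600812 -0.30950302  0.085     ]
shift [  45.7 -182.9  -18.9] roll 22.17 pos [ 0.6408 -0.2713  0.163 ] t 4.4167 q6 -1.01 w 0.0502
```

View pics/w3.png

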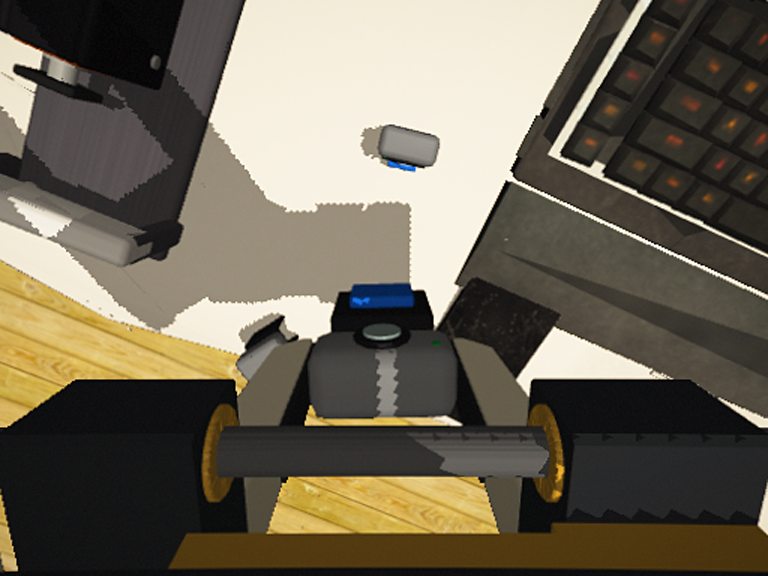

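The webcam is held level with the opening at 50.2 mm. Its blue pad at (381,296) faces tool +x, the side toward the jaw.

Run:
```python
from h import *
c=capture("wrist");T=np.array(c["tool_from_camera"]);o=ld("w3")
def tz(uv,z):
    n=cv2.undistortPoints(np.array([[uv]],float),o["K"],o["d"])[0,0];D=T[:3,:3]@[n[0],n[1],1];C=T[:3,3];return (C+D*(z-C[2])/D[2])*1e3
for n,uv,z in[("body back top L",(318,415),-.028),("back R",(450,413),-.028),("pad bottom L",(350,289),.035),("pad bot R",(413,285),.035),("pad top L?",(351,306),.013),("R",(413,303),.013)]: print(n,np.round(tz((uv[0]/1.5-.3,uv[1]/1.5-.3),z),1))
s=sense();print(s["position"],s["time"],s["joint_vel"])
```

```text
body back top L [ -7.5 -21.9 -28. ]
back R [ -6.7  21.  -28. ]
pad bottom L [ 18.1 -15.3  35. ]
pad bot R [20.  12.4 35. ]
pad top L? [ 17.  -13.4  13. ]
R [18.3 11.1 13. ]
[ 0.63808302 -0.26969861  0.15627682] 4.5167 [ 0.00033282  0.04322445  0.06313652  0.00139625 -0.01003793 -0.00087758]
```

Emit:
arm_command(translation=[[5,-15,-13],[12,-45,-13],[19,-80,-13],[28,-115,-13],[36,-148,-13],[41,-170,-13],[43.4,-179,-13],[43.4,-179,-13],[43.4,-179,-13],[43.4,-179,-13]], roll=[3,7,11,16,20,22.2,22.2,22.2,22.2,22.2], gripper=[-1,-1,-1,-1,-1,-1,-1,-1,-1,-1])

```text
time: 5.35
position: [0.4581, -0.3076, 0.1662]
tool_rot: [-2.15, -2.291, -0.001]
ft_force: [0.1, 0.0, -1.1]
gripper_width: 0.0499
grasp_force: 19.9
```

Emit:
arm_command(translation=[[0,0,0],[0,0,0],[0,0,0],[0,0,0]], roll=[0,0,0,0], gripper=[-1,-1,-1,-1])

```text
time: 5.68
position: [0.4576, -0.3076, 0.1665]
tool_rot: [-2.15, -2.29, -0.0]
ft_force: [0.1, 0.1, -1.2]
gripper_width: 0.0498
grasp_force: 19.9
```

```bash
python3 -c "
from go import *
go(.456,-.308,.135,93.6)
o=cap('wrist','w4');s=cap('side','s4')
im=np.zeros((600,800,3),np.uint8)
im[:400,:]=cv2.resize(o['px'][100:292,64:448],(800,400),interpolation=cv2.INTER_CUBIC)
im[400:,:300]=cv2.resize(s['px'][170:290,180:360],(300,200),interpolation=cv2.INTER_CUBIC)
save(im,'w4.png')
"
```

```text
shift [-0.3 -1.6 31.5] roll 0.02 pos [ 0.4576 -0.3076  0.1665] t 5.6833 q6 -0.86 w 0.0498
```

View pics/w4.png

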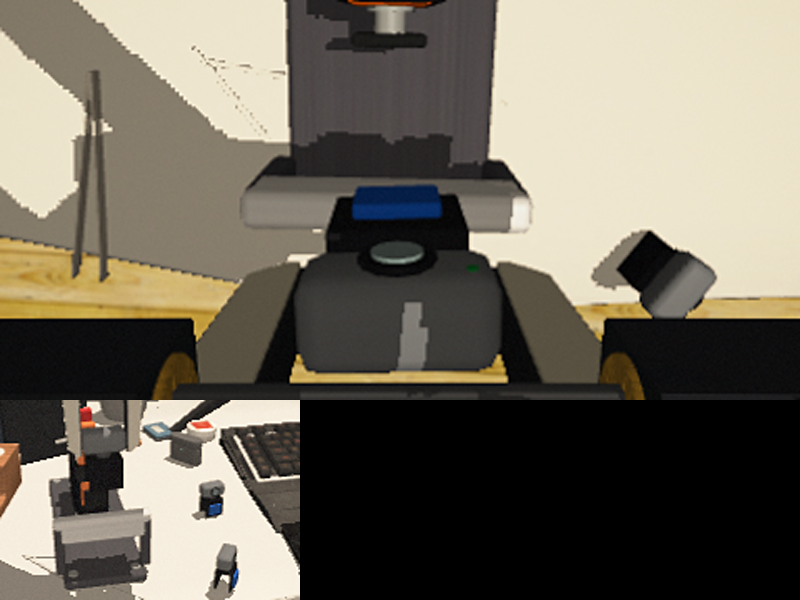

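The webcam hovers over the bar with its blue pad (397,203) toward the jaw. The bar's front top edge is near row 195 and its back top edge near row 229.

Run:
```python
from h import *
c=capture("wrist");T=np.array(c["tool_from_camera"]);o=ld("w4")
def tz(uv,z):
    u=(64+uv[0]/2.083-.25,100+uv[1]/2.083-.25)
    n=cv2.undistortPoints(np.array([[u]],float),o["K"],o["d"])[0,0];D=T[:3,:3]@[n[0],n[1],1];C=T[:3,3];return (C+D*(z-C[2])/D[2])*1e3
for n,uv,z in[("bar back",(290,228),.0815),("back R",(500,230),.0815),("bar front",(290,195),.0815),("pad bot L",(355,187),.035),("pad bot R",(440,186),.035),("pad top L",(353,218),.013),("pad top R",(441,218),.013)]: print(n,np.round(tz(uv,z),1))
# intensity profile down bar at crop col 270 and 485
for cc in(262,500):
    u=int(64+cc/2.083); print([int(v) for v in o["px"][178:220,u-2:u+3].mean((1,2))])
```

```text
bar back [ -8.9 -43.3  81.5]
back R [-9.7 39.9 81.5]
bar front [  4.6 -42.7  81.5]
pad bot L [ 19.8 -14.1  35. ]
pad bot R [20.1 12.8 35. ]
pad top L [ 16.3 -13.4  13. ]
pad top R [16.3 11.7 13. ]
[123, 119, 107, 86, 70, 51, 48, 57, 68, 82, 86, 86, 86, 93, 103, 115, 120, 123, 128, 130, 129, 129, 128, 128, 130, 131, 131, 130, 128, 119, 109, 103, 118, 123, 123, 122, 122, 123, 123, 123, 123, 122]
[45, 29, 25, 27, 27, 27, 26, 23, 56, 82, 94, 88, 84, 85, 84, 87, 100, 113, 117, 118, 122, 126, 127, 127, 126, 126, 126, 128, 129, 127, 124, 115, 102, 126, 213, 227, 225, 224, 224, 224, 224, 224]
```

Bar centre and webcam agree within about 1 mm in tool x, so I'll descend in stages.

Emit:
arm_command(translation=[[0,0,10],[0,0,20],[0,0,28],[0,0,36],[0,0,44],[0,0,52],[0,0,60],[0,0,60]], roll=[0,0,0,0,0,0,0,0], gripper=[-1,-1,-1,-1,-1,-1,-1,-1])

```text
time: 6.5
position: [0.457, -0.3091, 0.109]
tool_rot: [2.149, 2.288, -0.003]
ft_force: [-7.1, 1.6, 19.4]
gripper_width: 0.0496
grasp_force: 20.0
```

```bash
cat > blue.py <<'E'
from h import *
def blue(o,win=None):
    p=o["px"].astype(int);m=((p[...,2]>p[...,0]+35)&(p[...,2]>p[...,1]+25)).astype(np.uint8)
    n,l,st,ce=cv2.connectedComponentsWithStats(m)
    return [(st[i].tolist(),np.round(ce[i],1).tolist()) for i in range(1,n) if st[i][4]>25]
E
python3 - <<'E'
from blue import *
s=sense();print(s["position"],s["ft_force"],s["torque"])
for t in("w3","w4"): print(t,blue(ld(t)))
o=cap("wrist","w5");print(blue(o)); a=cap("side","s5");print("side",blue(a))
for cc in(262,500):
    u=int(64+cc/2.083); print([int(v) for v in o["px"][170:240,u-2:u+3].mean((1,2))])
E
```

```text
[ 0.45701035 -0.30910619  0.10901031] [-7.08080994  1.62750251 19.42333735] [0.14519735 1.12383552 0.01665312]
w3 [([259, 107, 18, 8, 65], [267.3, 110.5]), ([233, 189, 43, 17, 651], [253.9, 197.2])]
w4 [([422, 82, 27, 7, 89], [435.4, 84.9]), ([233, 189, 43, 17, 644], [254.1, 197.1])]
[([461, 72, 36, 9, 144], [479.4, 76.3]), ([231, 192, 48, 14, 637], [254.5, 198.7])]
side [([261, 45, 26, 36, 257], [269.9, 60.1]), ([278, 48, 20, 25, 151], [289.4, 60.6]), ([298, 54, 12, 15, 51], [304.2, 60.4]), ([296, 69, 5, 9, 26], [298.0, 73.1]), ([262, 72, 36, 30, 315], [278.6, 87.1]), ([467, 83, 13, 8, 43], [472.7, 86.5]), ([456, 87, 14, 13, 61], [461.6, 93.6]), ([476, 87, 14, 13, 79], [483.2, 93.1]), ([431, 89, 17, 11, 73], [437.4, 93.6]), ([450, 88, 7, 12, 26], [452.5, 93.5]), ([416, 91, 9, 9, 43], [419.6, 95.7]), ([305, 232, 8, 7, 47], [308.7, 235.1]), ([319, 271, 4, 11, 28], [320.7, 276.4])]
[234, 235, 239, 176, 127, 131, 132, 133, 132, 132, 131, 132, 131, 132, 132, 136, 82, 31, 25, 26, 26, 26, 25, 25, 26, 25, 24, 23, 23, 21, 30, 79, 92, 89, 91, 91, 94, 94, 93, 93, 93, 95, 104, 112, 121, 125, 128, 131, 134, 137, 138, 137, 136, 136, 136, 137, 137, 139, 137, 112, 87, 83, 84, 84, 84, 84, 84, 83, 84, 84]
[80, 67, 59, 59, 66, 69, 68, 68, 67, 67, 66, 67, 73, 76, 76, 75, 75, 76, 74, 66, 60, 41, 30, 30, 30, 30, 30, 29, 29, 29, 29, 27, 35, 80, 91, 90, 91, 91, 92, 92, 93, 91, 91, 92, 102, 112, 120, 125, 125, 127, 130, 133, 122, 104, 95, 75, 53, 47, 44, 43, 45, 48, 52, 54, 57, 58, 58, 59, 59, 60]
```

Run:
```python
from blue import *
c=capture("wrist");T=np.array(c["tool_from_camera"]);o=ld("w5")
def tz(u,z):
    n=cv2.undistortPoints(np.array([[u]],float),o["K"],o["d"])[0,0];D=T[:3,:3]@[n[0],n[1],1];C=T[:3,3];return np.round((C+D*(z-C[2])/D[2])*1e3,1)
print("bar back L",tz((189.5,229),.024),"front L",tz((189.5,212.5),.024),"back R",tz((304,222.5),.024),"front R",tz((304,214.5),.024))
p=o["px"].astype(int);m=((p[...,2]>p[...,0]+35)&(p[...,2]>p[...,1]+25))
for cc in(234,254,274):
    r=np.where(m[150:230,cc])[0]+150;print(cc,r.min(),r.max(),"bot",tz((cc,r.min()-.5),.017),"top",tz((cc,r.max()+.5),-.005))
for cc in(170,180,215,225,300,310):print(cc,[int(v) for v in p[195:245,cc-1:cc+2].mean((1,2))])
o=ld("w4");p=o["px"].astype(int);m=((p[...,2]>p[...,0]+35)&(p[...,2]>p[...,1]+25))
for cc in(238,254,272):
    r=np.where(m[150:230,cc])[0]+150;print("w4",cc,r.min(),r.max(),"bot",tz((cc,r.min()-.5),.035),"top",tz((cc,r.max()+.5),.013))
```

```text
bar back L [ -3.6 -42.5  24. ] front L [  7.6 -42.   24. ] back R [ 0.9 31.  24. ] front R [ 6.3 30.8 24. ]
234 193 205 bot [ 22.6 -13.   17. ] top [ 21.3 -11.7  -5. ]
254 192 205 bot [23.2 -1.  17. ] top [21.3 -1.  -5. ]
274 192 205 bot [23.2 11.  17. ] top [21.3  9.7 -5. ]
170 [130, 130, 130, 131, 133, 122, 97, 63, 38, 32, 45, 63, 72, 89, 94, 93, 95, 106, 114, 122, 127, 129, 132, 135, 135, 137, 136, 136, 136, 135, 136, 138, 139, 139, 138, 137, 131, 123, 113, 109, 124, 130, 130, 131, 131, 130, 131, 130, 131, 130]
180 [26, 27, 25, 26, 25, 33, 63, 79, 87, 89, 91, 93, 94, 93, 94, 93, 97, 105, 113, 121, 127, 129, 131, 134, 136, 137, 137, 137, 136, 136, 137, 138, 139, 139, 138, 137, 133, 124, 111, 105, 98, 88, 84, 83, 83, 85, 84, 84, 84, 83]
215 [41, 41, 41, 41, 40, 39, 67, 87, 90, 91, 91, 94, 95, 95, 94, 95, 93, 92, 100, 107, 114, 116, 118, 123, 88, 46, 36, 39, 41, 41, 42, 42, 44, 47, 49, 51, 54, 57, 58, 60, 61, 61, 63, 64, 64, 66, 66, 68, 68, 69]
225 [39, 41, 30, 14, 8, 8, 6, 8, 8, 8, 8, 8, 9, 9, 9, 11, 13, 15, 15, 15, 16, 14, 15, 13, 32, 39, 39, 40, 41, 42, 43, 43, 44, 46, 49, 52, 55, 56, 59, 60, 61, 62, 64, 64, 64, 66, 67, 67, 68, 69]
300 [40, 39, 39, 40, 40, 39, 39, 45, 83, 89, 90, 91, 91, 91, 92, 93, 92, 91, 92, 103, 112, 121, 125, 124, 127, 133, 95, 48, 37, 38, 39, 41, 43, 45, 49, 50, 53, 56, 58, 59, 60, 60, 62, 62, 63, 64, 64, 64, 66, 66]
310 [27, 26, 26, 25, 24, 24, 23, 19, 77, 90, 89, 90, 89, 91, 93, 92, 91, 92, 90, 100, 111, 120, 124, 125, 126, 129, 132, 134, 133, 134, 131, 101, 83, 84, 84, 84, 85, 83, 81, 75, 70, 62, 59, 56, 51, 50, 51, 51, 52, 52]
w4 238 190 205 bot [ 19.8 -11.6  35. ] top [ 15.7 -10.5  13. ]
w4 254 189 204 bot [20.5 -1.1 35. ] top [16.3 -1.  13. ]
w4 272 189 204 bot [20.5 10.8 35. ] top [16.3  9.7 13. ]
```

The legs landed on the bar top and the webcam slid about 20 mm up in the grip. I'll lift clear and re-measure the offset.

Emit:
arm_command(translation=[[0,0,-10],[0,0,-25],[0,0,-30],[0,0,-30],[0,0,-30],[0,0,-30]], roll=[0,0,0,0,0,0], gripper=[-1,-1,-1,-1,-1,-1])

```text
time: 7.15
position: [0.4566, -0.3074, 0.1356]
tool_rot: [-2.15, -2.288, -0.0]
ft_force: [0.8, -0.4, -1.0]
gripper_width: 0.0499
grasp_force: 20.0
```

```bash
cat > meas.py <<'E'
from blue import *
import sys
from scipy.ndimage import gaussian_filter1d
def meas(tag,cols=(178,182,186,305,308,312),zoff=None):
    o=cap("wrist",tag);s=sense();c=capture("wrist");T=np.array(c["tool_from_camera"]);z=s["position"][2]
    def tz(u,zz):
        n=cv2.undistortPoints(np.array([[u]],float),o["K"],o["d"])[0,0];D=T[:3,:3]@[n[0],n[1],1];C=T[:3,3];return (C+D*(zz-C[2])/D[2])*1e3
    print("pos",np.round(s["position"],4),"F",np.round(s["ft_force"],1),"t",s["time"],"w",round(s["gripper_width"],4))
    p=o["px"].astype(int);m=((p[...,2]>p[...,0]+35)&(p[...,2]>p[...,1]+25))
    print(blue(o))
    for cc in cols: print(cc,[int(v) for v in p[170:245,cc-1:cc+2].mean((1,2))])
    zo=zoff
    for cc in(236,244,254,264,272):
        r=np.where(m[170:235,cc])[0]+170
        if len(r): print(cc,r.min(),r.max(),"e_bot",np.round(tz((cc,r.min()-.5),zo-.007)[0]-20,1),"e_top",np.round(tz((cc,r.max()+.5),zo-.029)[0]-15,1))
    return tz,z
E
python3 - <<'E'
from meas import *
tz,z=meas("w6",(180,200,310),zoff=.022)
for r in(190,200,210,220): print(r,np.round(tz((190,r),z-.085),1))
print(sense()["grasp_force"])
# body silhouette column profile
o=ld("w6");print([int(v) for v in o["px"][195:300,256].mean(-1)])
E
```

```text
pos [ 0.4566 -0.3074  0.1356] F [ 0.4  0.5 -0.9] t 7.2 w 0.0502
[([442, 78, 30, 9, 121], [457.0, 82.2]), ([231, 192, 48, 14, 637], [254.5, 198.7])]
180 [235, 169, 123, 126, 128, 127, 127, 127, 127, 127, 127, 128, 127, 127, 127, 128, 127, 128, 127, 127, 129, 129, 122, 98, 61, 41, 42, 53, 65, 85, 91, 91, 96, 106, 117, 121, 125, 129, 132, 134, 134, 134, 133, 133, 134, 134, 135, 135, 135, 132, 126, 114, 108, 121, 128, 127, 127, 127, 127, 128, 127, 128, 126, 122, 111, 95, 85, 82, 81, 82, 81, 82, 81, 82, 81]
200 [69, 69, 63, 65, 48, 41, 41, 41, 40, 41, 40, 42, 33, 26, 24, 23, 21, 22, 21, 22, 22, 21, 20, 28, 76, 88, 88, 89, 90, 91, 90, 91, 92, 101, 112, 122, 124, 127, 131, 134, 135, 134, 135, 134, 134, 135, 136, 137, 135, 135, 128, 119, 116, 124, 129, 121, 95, 81, 82, 82, 82, 81, 78, 71, 67, 65, 60, 53, 49, 48, 48, 49, 50, 51, 51]
310 [229, 230, 229, 229, 229, 229, 229, 230, 230, 229, 229, 230, 233, 227, 127, 21, 26, 28, 28, 28, 28, 28, 27, 26, 26, 33, 77, 88, 87, 88, 88, 89, 88, 88, 89, 101, 113, 119, 122, 123, 127, 129, 132, 131, 131, 131, 131, 130, 132, 134, 133, 130, 123, 112, 105, 197, 153, 78, 81, 82, 82, 82, 80, 79, 72, 67, 59, 58, 56, 51, 49, 50, 50, 49, 50]
236 192 205 e_bot 3.7 e_top 6.9
244 192 205 e_bot 3.7 e_top 6.9
254 192 205 e_bot 3.7 e_top 6.9
264 192 205 e_bot 3.7 e_top 6.9
272 192 205 e_bot 3.7 e_top 6.9
190 [ 15.4 -46.5  50.6]
200 [  8.1 -46.9  50.6]
210 [  0.5 -47.3  50.6]
220 [ -7.1 -47.7  50.6]
19.99965101480484
[33, 32, 43, 52, 59, 57, 55, 56, 55, 52, 38, 15, 4, 9, 11, 11, 11, 10, 47, 53, 50, 50, 49, 46, 80, 148, 137, 60, 3, 10, 17, 17, 12, 6, 40, 52, 54, 54, 57, 59, 58, 61, 58, 101, 119, 120, 126, 134, 94, 63, 66, 63, 64, 65, 66, 66, 65, 63, 63, 64, 65, 64, 65, 63, 63, 63, 63, 63, 64, 62, 64, 62, 63, 61, 62, 61, 62, 62, 62, 64, 60, 61, 59, 57, 57, 54, 55, 46, 25, 24, 33, 33, 36, 51, 53, 37, 40, 53, 67, 73, 70, 72, 81, 79, 75]
```

Emit:
arm_command(translation=[[0,0,-20],[3,20,-30],[8,55,-30],[13,90,-30],[19,125,-30],[23,155,-30],[25,171,-20],[25,171,10],[25,171,40],[25,171,60]], roll=[0,0,0,0,0,0,0,0,0,0], gripper=[-1,-1,-1,-1,-1,-1,-1,-1,-1,-1])

```text
time: 8.08
position: [0.6251, -0.2709, 0.0726]
tool_rot: [-2.147, -2.287, 0.001]
ft_force: [-0.8, -0.4, -1.0]
gripper_width: 0.0496
grasp_force: 20.0
```

Emit:
arm_command(translation=[[0,0,10],[0,0,20],[0,0,30],[0,0,38],[0,0,42],[0,0,44],[0,0,44],[0,0,44]], roll=[0,0,0,0,0,0,0,0], gripper=[-1,-1,-1,-1,-1,-1,-1,-1])

```text
time: 8.75
position: [0.6265, -0.2726, 0.0334]
tool_rot: [2.151, 2.288, 0.0]
ft_force: [-1.0, -0.1, -0.9]
gripper_width: 0.0501
grasp_force: 20.0
```

Emit:
arm_command(translation=[[0,0,1.5],[0,0,3],[0,0,4],[0,0,4]], roll=[0,0,0,0], gripper=[-1,-1,-1,-1])

```text
time: 9.08
position: [0.626, -0.2722, 0.0285]
tool_rot: [-2.151, -2.289, 0.0]
ft_force: [-0.6, -0.1, -1.3]
gripper_width: 0.05
grasp_force: 20.0
```

Emit:
arm_command(translation=[[0,0,1.5],[0,0,3],[0,0,3],[0,0,3]], roll=[0,0,0,0], gripper=[-1,-1,-1,-1])

```text
time: 9.42
position: [0.6264, -0.2728, 0.0271]
tool_rot: [2.15, 2.288, -0.0]
ft_force: [-2.9, 0.4, 5.6]
gripper_width: 0.0497
grasp_force: 20.0
```

Emit:
arm_command(translation=[[0,0,0],[0,0,0],[0,0,0],[0,0,-6],[0,0,-16],[0,0,-16],[0,0,-16],[0,0,-16]], roll=[0,0,0,0,0,0,0,0], gripper=[0.6,0.6,0.6,0.6,0.6,0.6,0.6,0.6])

```text
time: 10.08
position: [0.6263, -0.2724, 0.0421]
tool_rot: [2.151, 2.289, 0.0]
ft_force: [0.9, -0.4, -0.3]
gripper_width: 0.0745
grasp_force: 0.0
```

Run:
```python
from meas import *
meas("w7",(),zoff=sense()["position"][2])
```

```text
pos [ 0.6261 -0.2722  0.0417] F [-0.  -0.8 -0.4] t 10.1333 w 0.0743
[([241, 110, 31, 10, 151], [256.2, 115.1]), ([233, 188, 44, 15, 631], [254.5, 195.2])]
236 188 202 e_bot 1.2 e_top 2.5
244 188 202 e_bot 1.2 e_top 2.5
254 188 202 e_bot 1.2 e_top 2.5
264 188 202 e_bot 1.2 e_top 2.5
272 188 202 e_bot 1.2 e_top 2.5
```

Emit:
arm_command(translation=[[1.5,0,1],[1.5,0,1],[1.5,0,1],[1.5,0,1],[1.5,0,1],[1.5,0,1],[1.5,0,1],[1.5,0,1]], roll=[0,0,0,0,0,0,0,0], gripper=[-1,-1,-1,-1,-1,-1,-1,-1], squeeze=35)

```text
time: 10.85
position: [0.626, -0.2707, 0.0405]
tool_rot: [-2.151, -2.289, 0.0]
ft_force: [0.8, 0.4, -1.0]
gripper_width: 0.0497
grasp_force: 35.0
```

Run:
```python
from meas import *
meas("w8",(),zoff=sense()["position"][2])
from go import *
go(.456,-.308,.160,93.6)
```

```text
pos [ 0.626  -0.2707  0.0405] F [ 0.7 -0.1 -0.9] t 10.9 w 0.0497
[([241, 113, 31, 10, 150], [256.8, 118.2]), ([233, 191, 45, 16, 671], [254.7, 198.7])]
236 191 206 e_bot -0.5 e_top 0.5
244 191 206 e_bot -0.5 e_top 0.5
254 191 206 e_bot -0.5 e_top 0.5
264 191 206 e_bot -0.5 e_top 0.5
272 191 206 e_bot -0.5 e_top 0.5
shift [ -26.6 -172.  -119.4] roll -0.04 pos [ 0.626  -0.2708  0.0406] t 10.95 q6 -0.63 w 0.0494
```

Emit:
arm_command(translation=[[0,0,-30],[0,0,-70],[0,-20,-105],[-5,-55,-120],[-11,-90,-120],[-17,-125,-120],[-23,-155,-120],[-27.8,-172,-120],[-27.8,-172,-110],[-27.8,-172,-97]], roll=[0,0,0,0,0,0,0,0,0,0], gripper=[-1,-1,-1,-1,-1,-1,-1,-1,-1,-1])

```text
time: 11.78
position: [0.4562, -0.3104, 0.1387]
tool_rot: [2.151, 2.284, 0.0]
ft_force: [0.3, -0.6, -0.8]
gripper_width: 0.0498
grasp_force: 35.0
```

Emit:
arm_command(translation=[[0,0,0],[0,0,0],[0,0,0]], roll=[0,0,0], gripper=[-1,-1,-1])

```text
time: 12.03
position: [0.4568, -0.3091, 0.1377]
tool_rot: [2.151, 2.29, 0.0]
ft_force: [0.4, 0.8, -0.4]
gripper_width: 0.0496
grasp_force: 35.0
```

Run:
```python
from meas import *
tz,z=meas("w9",(),zoff=.0405)
p=ld("w9")["px"].astype(float)
for cc in(175,185,195,305,315,325):
    print(cc,[int(v) for v in p[185:232,cc-1:cc+2].mean((1,2))])
for cc in(185,315):
    for r in(190,200,210,220): print(cc,r,np.round(tz((cc,r),z-.085),1))
```

```text
pos [ 0.4569 -0.3092  0.138 ] F [ 0.6  0.8 -1. ] t 12.0833 w 0.0498
[([440, 76, 31, 9, 122], [455.5, 80.4]), ([233, 190, 45, 17, 710], [254.8, 198.2])]
236 191 206 e_bot -0.5 e_top 0.5
244 190 206 e_bot 0.2 e_top 0.5
254 190 206 e_bot 0.2 e_top 0.5
264 190 206 e_bot 0.2 e_top 0.5
272 190 206 e_bot 0.2 e_top 0.5
175 [127, 126, 127, 128, 127, 127, 127, 127, 128, 129, 122, 96, 72, 83, 92, 102, 115, 122, 125, 128, 131, 132, 131, 131, 130, 130, 131, 132, 132, 133, 132, 127, 119, 109, 119, 127, 128, 127, 127, 127, 127, 127, 127, 127, 127, 127, 127]
185 [99, 63, 35, 25, 24, 32, 77, 87, 87, 88, 90, 89, 89, 92, 96, 106, 115, 123, 125, 129, 133, 134, 135, 133, 132, 133, 134, 135, 135, 136, 135, 131, 123, 113, 110, 122, 129, 128, 128, 128, 127, 128, 128, 127, 129, 112, 88]
195 [26, 25, 25, 24, 21, 19, 74, 88, 88, 88, 90, 90, 90, 91, 93, 104, 114, 121, 125, 129, 132, 135, 134, 134, 133, 134, 134, 134, 136, 135, 134, 133, 126, 116, 110, 122, 128, 128, 127, 128, 128, 130, 109, 86, 80, 81, 82]
305 [27, 26, 26, 26, 24, 24, 22, 17, 75, 88, 87, 88, 89, 89, 88, 89, 91, 102, 114, 120, 121, 123, 128, 130, 132, 130, 130, 131, 132, 132, 133, 134, 132, 129, 120, 109, 123, 216, 233, 235, 178, 91, 79, 81, 81, 81, 78]
315 [225, 200, 143, 74, 32, 23, 25, 23, 80, 96, 95, 84, 77, 85, 89, 88, 89, 100, 113, 119, 122, 123, 126, 130, 131, 130, 131, 130, 129, 130, 132, 134, 132, 130, 121, 109, 111, 213, 232, 229, 230, 234, 199, 114, 77, 82, 81]
325 [229, 229, 229, 229, 229, 228, 229, 229, 229, 229, 230, 231, 230, 225, 198, 144, 145, 128, 127, 134, 134, 137, 141, 143, 143, 141, 173, 183, 181, 181, 181, 180, 180, 207, 202, 190, 214, 229, 229, 229, 229, 228, 228, 229, 232, 202, 122]
185 190 [ 14.8 -50.6  53. ]
185 200 [  7.4 -51.   53. ]
185 210 [ -0.2 -51.4  53. ]
185 220 [ -8.  -51.9  53. ]
315 190 [14.9 42.6 53. ]
315 200 [ 7.4 43.  53. ]
315 210 [-0.2 43.4 53. ]
315 220 [-7.9 43.8 53. ]
```

Bar centre is at tool x ≈ -0.6 and the webcam at about 0. I'll correct by -0.7 mm and 0.9° and descend gently.

Emit:
arm_command(translation=[[-0.7,0,0],[-0.7,0,3],[-0.7,0,6],[-0.7,0,9],[-0.7,0,12],[-0.7,0,14],[-0.7,0,16],[-0.7,0,18]], roll=[0.5,0.9,0.9,0.9,0.9,0.9,0.9,0.9], gripper=[-1,-1,-1,-1,-1,-1,-1,-1])

```text
time: 12.8
position: [0.4561, -0.3099, 0.1194]
tool_rot: [-2.169, -2.272, -0.0]
ft_force: [-0.0, 0.2, -0.9]
gripper_width: 0.0496
grasp_force: 35.0
```

Emit:
arm_command(translation=[[0,0,3],[0,0,7],[0,0,11],[0,0,15],[0,0,19],[0,0,22],[0,0,24],[0,0,25],[0,0,25]], roll=[0,0,0,0,0,0,0,0,0], gripper=[-1,-1,-1,-1,-1,-1,-1,-1,-1])

```text
time: 13.55
position: [0.4561, -0.3098, 0.0944]
tool_rot: [-2.169, -2.272, -0.0]
ft_force: [-0.7, 0.2, -0.6]
gripper_width: 0.0499
grasp_force: 35.0
```

Emit:
arm_command(translation=[[0,0,1],[0,0,2],[0,0,2],[0,0,2],[0,0,2],[0,0,2],[0,0,2],[0,0,2],[0,0,2]], roll=[0,0,0,0,0,0,0,0,0], gripper=[-1,-1,-1,0.3,0.6,0.6,0.6,0.6,0.6])

```text
time: 14.3
position: [0.4562, -0.3099, 0.0927]
tool_rot: [2.169, 2.272, 0.0]
ft_force: [-0.1, 0.5, -0.4]
gripper_width: 0.0744
grasp_force: 0.0
```

Emit:
arm_command(translation=[[0,0,0],[0,0,-10],[0,0,-30],[0,0,-60],[0,0,-90],[0,0,-110],[0,0,-110],[0,0,-110]], roll=[0,0,0,0,0,0,0,0], gripper=[1,1,1,1,1,1,1,1])

```text
time: 14.97
position: [0.4567, -0.3105, 0.2045]
tool_rot: [2.167, 2.27, -0.0]
ft_force: [0.0, -0.1, -0.4]
gripper_width: 0.0932
grasp_force: 0.0
```

```bash
cat > model.py <<'E'
from blue import *
from fit import wor
# predicted hung pad outline vs blue detection
def check(tag,name="wrist"):
    o=cap(name,tag);p=np.load("clamp.npy")
    q=np.array([[.105,y,z] for y in(-.013,.013) for z in(.058,.080)]+[[.110,y,.080] for y in(-.013,.013)])
    print(name,"pred",np.round(proj(o,wor(p,q)),0).tolist());print("blue",[b for b in blue(o) if b[0][1]>140 or name=="wrist"])
E
python3 - <<'E'
from model import *
s=sense();print(s["position"],s["time"],s["gripper_width"])
check("w10");check("s10","side")
from go import *
p=np.load("clamp.npy")
x=wor(p,np.array([-.025,0,0]));print(x)
go(x[0],x[1],.2,3.6); go(x[0],x[1],.2,183.6)
E
```

```text
[ 0.45674768 -0.31048327  0.2045302 ] 14.9667 0.09315040941424702
wrist pred [[241.0, 160.0], [240.0, 164.0], [267.0, 160.0], [268.0, 164.0], [240.0, 170.0], [268.0, 169.0]]
blue [([409, 78, 18, 6, 56], [417.2, 80.8]), ([240, 161, 29, 9, 214], [253.9, 164.8])]
side pred [[235.0, 246.0], [234.0, 237.0], [247.0, 244.0], [247.0, 235.0], [235.0, 238.0], [247.0, 236.0]]
blue [([305, 232, 8, 7, 47], [308.7, 235.1]), ([319, 271, 4, 11, 28], [320.7, 276.4])]
[ 0.44650102 -0.15980461  0.        ]
shift [149.9  -2.2   2.1] roll 89.06 pos [ 0.4557 -0.3094  0.202 ] t 15.0667 q6 -0.85 w 0.0932
shift [149.9  -2.2   2.1] roll -90.94 pos [ 0.4557 -0.3094  0.202 ] t 15.0667 q6 -0.85 w 0.0932
```

The blue pad shows at (254,165) in the wrist view, exactly where a seated webcam predicts it, so it hangs correctly. Before the trigger I'll check clearance to the speaker and the wooden stand.

Run:
```python
from h import *
S=ld("side0");T=ld("top0")
g=lambda o,x,y:(o,(x/1.5-.3,y/1.5-.3))
print("speaker base right",onz(*g(S,348,303),0),"base left",onz(*g(S,237,282),0))
for n,s,t in[("top front right",(340,148),(279,307)),("top front left",(222,135),(305,384)),("top fl b",(240,152),(305,384)),("top fl c",(222,135),(240,414))]: 
    X,e=tri(g(S,*s),g(T,*t));print(n,np.round(X,3),np.round(e,1))
print("speaker near corner in top view z=.0,.2:",onz(*g(T,305,384),0),onz(*g(T,305,384),.2),onz(*g(T,279,307),0),onz(*g(T,279,307),.2))
print("wood block",onz(*g(T,365,385),.06),onz(*g(T,320,375),.06))
```

```text
speaker base right [0.46091995 0.03407264 0.        ] base left [0.23633211 0.17454602 0.        ]
top front right [ 0.445 -0.03   0.306] [9.4 9.4]
top front left [ 0.312 -0.071  0.341] [32.8 32.8]
top fl b [ 0.322 -0.065  0.314] [21.1 21.1]
top fl c [0.29  0.006 0.329] [21.8 21.8]
speaker near corner in top view z=.0,.2: [ 0.33347241 -0.0219597   0.        ] [ 0.33974462 -0.04789227  0.2       ] [0.47105707 0.02573591 0.        ] [ 0.44797386 -0.01037311  0.2       ]
wood block [ 0.33222904 -0.12898172  0.06      ] [ 0.3496784  -0.05450953  0.06      ]
```

Emit:
arm_command(translation=[[10,0,-5],[25,0,-5],[42,0,-5],[60,0,-5],[78,-1,-5],[96,-1,-5],[112,-2,-5],[126,-2,-5],[137,-2,-5],[141,-2,-5]], roll=[7,14,21,28,35,42,49,56,63,70], gripper=[1,1,1,1,1,1,1,1,1,1])

```text
time: 15.9
position: [0.4465, -0.1669, 0.206]
tool_rot: [-3.079, -0.609, 0.004]
ft_force: [0.7, 0.3, 0.8]
gripper_width: 0.0929
grasp_force: 0.0
```

Emit:
arm_command(translation=[[0,0,0],[0,0,0],[0,0,0],[0,0,0],[0,0,0]], roll=[7,14,19.7,19.7,19.7], gripper=[1,1,1,1,1])

```text
time: 16.32
position: [0.447, -0.1687, 0.2065]
tool_rot: [-3.139, -0.086, 0.003]
ft_force: [0.1, -0.6, 0.2]
gripper_width: 0.0928
grasp_force: 0.0
```

Run:
```python
from go import *
from fit import wor
p=np.load("clamp.npy");x=wor(p,np.array([-.016,0,0]));go(x[0],x[1],.102,3.2)
o=cap("wrist","w11");im=o["px"].astype(int)
r=(im[...,0]>150)&(im[...,1]<60)&(im[...,2]<60);og=(im[...,0]>150)&(im[...,1]>70)&(im[...,1]<150)&(im[...,2]<60)
for n,m in(("red",r),("orange",og)):
    k,l,st,ce=cv2.connectedComponentsWithStats(m.astype(np.uint8));print(n,[(s.tolist(),c.round().tolist()) for s,c in zip(st[1:],ce[1:]) if s[4]>40])
B=lambda a,b,z0,z1:np.array([[x,y,z] for x in(a,b) for y in(-13,13) for z in(z0,z1)])/1e3
for n,b in(("trig",B(-50,-38,97,153)),("hand",B(-12,0,82,148))): u=proj(o,wor(p,b));print(n,u.round().tolist())
```

```text
shift [  0.3   0.3 104.5] roll -0.06 pos [ 0.447  -0.1687  0.2065] t 16.3167 q6 0.92 w 0.0928
red [([211, 193, 14, 29, 378], [217.0, 207.0])]
orange [([459, 0, 9, 22, 89], [463.0, 11.0]), ([471, 17, 8, 16, 47], [475.0, 25.0]), ([501, 35, 11, 30, 151], [507.0, 51.0]), ([456, 50, 16, 44, 195], [463.0, 73.0]), ([479, 55, 22, 86, 211], [490.0, 95.0]), ([42, 56, 21, 39, 356], [53.0, 77.0]), ([501, 66, 11, 19, 92], [506.0, 75.0]), ([498, 82, 14, 12, 51], [505.0, 88.0]), ([493, 92, 19, 32, 221], [501.0, 108.0]), ([449, 100, 11, 43, 150], [453.0, 121.0]), ([478, 160, 13, 24, 98], [485.0, 172.0]), ([487, 161, 25, 50, 565], [502.0, 186.0]), ([451, 179, 21, 74, 169], [462.0, 212.0]), ([262, 192, 14, 27, 343], [269.0, 205.0]), ([495, 208, 17, 45, 245], [503.0, 231.0]), ([481, 215, 14, 38, 177], [487.0, 234.0]), ([426, 223, 7, 12, 42], [429.0, 228.0]), ([464, 222, 15, 12, 48], [471.0, 229.0]), ([421, 238, 9, 30, 81], [425.0, 253.0]), ([460, 239, 14, 14, 83], [466.0, 246.0]), ([218, 266, 15, 18, 138], [224.0, 274.0]), ([159, 272, 41, 12, 260], [175.0, 279.0]), ([465, 285, 9, 23, 73], [469.0, 296.0]), ([35, 289, 9, 28, 95], [39.0, 303.0]), ([466, 309, 8, 23, 64], [470.0, 319.0]), ([36, 317, 7, 16, 65], [39.0, 324.0]), ([149, 318, 51, 14, 353], [178.0, 322.0]), ([226, 324, 7, 31, 121], [230.0, 339.0]), ([275, 328, 7, 27, 66], [277.0, 343.0]), ([384, 341, 10, 15, 91], [388.0, 349.0]), ([283, 344, 8, 11, 51], [286.0, 350.0])]
trig [[217.0, 205.0], [208.0, 227.0], [216.0, 177.0], [206.0, 193.0], [230.0, 204.0], [224.0, 227.0], [229.0, 177.0], [223.0, 193.0]]
hand [[258.0, 200.0], [259.0, 224.0], [258.0, 173.0], [259.0, 191.0], [271.0, 200.0], [275.0, 224.0], [271.0, 173.0], [275.0, 191.0]]
```

The trigger (217,207) and handle (269,205) sit between the fingers where predicted, within about 1 mm. Lowering over both.

Emit:
arm_command(translation=[[1.5,1.2,20],[1.5,1.2,45],[1.5,1.2,70],[1.5,1.2,90],[1.5,1.2,102],[1.5,1.2,102],[1.5,1.2,102]], roll=[0,0,0,0,0,0,0], gripper=[1,1,1,1,1,1,1])

```text
time: 16.95
position: [0.4486, -0.17, 0.105]
tool_rot: [-3.139, -0.083, 0.003]
ft_force: [-1.1, -0.3, -0.1]
gripper_width: 0.0928
grasp_force: 0.0
```

Emit:
arm_command(translation=[[0,0,0],[0,0,0],[0,0,0],[0,0,0],[0,0,0],[0,0,0],[0,0,0],[0,0,0],[0,0,0],[0,0,0]], roll=[0,0,0,0,0,0,0,0,0,0], gripper=[-1,-1,-1,-1,-1,-1,-1,-1,-1,-1], squeeze=6)

```text
time: 17.78
position: [0.4493, -0.1681, 0.1062]
tool_rot: [-3.137, -0.081, -0.001]
ft_force: [0.5, 8.7, 6.3]
gripper_width: 0.034
grasp_force: 6.0
```

Emit:
arm_command(translation=[[0,0,0],[0,0,0],[0,0,0],[0,0,0],[0,0,0],[0,0,0],[0,0,0],[0,0,0]], roll=[0,0,0,0,0,0,0,0], gripper=[0.6,0.6,0.6,0.6,0.6,0.6,0.6,0.6])

```text
time: 18.45
position: [0.449, -0.1708, 0.1055]
tool_rot: [3.14, 0.081, -0.001]
ft_force: [-0.0, 0.0, 0.0]
gripper_width: 0.074
grasp_force: 0.0
```

Emit:
arm_command(translation=[[0,0,0],[0,0,0],[0,0,0],[0,0,0],[0,0,0],[0,0,0],[0,0,0],[0,0,0],[0,0,0],[0,0,0]], roll=[0,0,0,0,0,0,0,0,0,0], gripper=[-1,-1,-1,-1,-1,-1,-1,-1,-1,-1], squeeze=7)

```text
time: 19.28
position: [0.4488, -0.1687, 0.1054]
tool_rot: [-3.138, -0.081, 0.001]
ft_force: [-0.0, 5.5, 2.0]
gripper_width: 0.0326
grasp_force: 7.0
```

```bash
cat > jaw.py <<'E'
from blue import *
from fit import wor
# jaw head (orange) top, predicted image column vs jaw advance; print profile along the clamp axis at z=.087
def jaw(tag):
    s=sense();o=cap("wrist",tag);p=np.load("clamp.npy");im=o["px"]
    print("pos",np.round(s["position"],4),"F",np.round(s["ft_force"],1),"w",round(s["gripper_width"],4),"g",round(s["grasp_force"],1),"t",s["time"])
    xs=np.arange(.050,.118,.002);out=[]
    for y in(-.012,0,.012):
        u=proj(o,wor(p,np.array([[x,y,.085] for x in xs])));
        print(y,np.round(u[0]),np.round(u[-1]),[ "".join("%x"%(int(v)//16) for v in im[int(round(b)),int(round(a))]) if 0<=b<384 and 0<=a<512 else "--" for a,b in u])
E
python3 -c "
from jaw import *
jaw('w12')"
```

```text
pos [ 0.4488 -0.1687  0.1054] F [-0.   5.5  2. ] w 0.0326 g 7.0 t 19.2833
-0.012 [357. 246.] [462. 245.] ['222', '222', '222', '222', '222', '222', '520', '620', '720', 'a30', 'a30', 'a30', '544', '544', '555', '100', '000', '100', '000', '222', '222', '555', '554', '554', '555', '222', '000', '000', '000', '000', '000', '000', '000', '000']
0 [358. 228.] [465. 227.] ['665', '665', '655', '665', '655', '620', '620', '620', '720', '930', 'a40', 'a30', '554', '554', '555', '000', '000', '101', '111', '222', '223', '014', '014', '014', '014', '014', '038', '05c', '026', '000', '000', '000', '000', '000']
0.012 [360. 210.] [468. 209.] ['444', '443', '443', '543', '720', '720', '720', '720', '620', 'f60', 'f70', 'f70', '000', '000', '000', '000', '000', '111', '111', '222', '222', '014', '013', '013', '014', '014', '038', '06d', '049', '000', '000', '000', '111', '111']
```

Strokes work: the opening reaches 32.6 mm and the jaw head is advancing, with about 20 mm still to go.

Emit:
arm_command(translation=[[0,0,0],[0,0,0],[0,0,0],[0,0,0],[0,0,0],[0,0,0],[0,0,0],[0,0,0]], roll=[0,0,0,0,0,0,0,0], gripper=[0.6,0.6,0.6,0.6,0.6,0.6,0.6,0.6])

```text
time: 20.0
position: [0.4495, -0.171, 0.1059]
tool_rot: [3.139, 0.081, 0.001]
ft_force: [0.2, 0.5, 0.3]
gripper_width: 0.0739
grasp_force: 0.0
```

Emit:
arm_command(translation=[[0,0,0],[0,0,0],[0,0,0],[0,0,0],[0,0,0],[0,0,0],[0,0,0],[0,0,0],[0,0,0],[0,0,0]], roll=[0,0,0,0,0,0,0,0,0,0], gripper=[-1,-1,-1,-1,-1,-1,-1,-1,-1,-1])

```text
time: 20.83
position: [0.4492, -0.169, 0.1058]
tool_rot: [-3.138, -0.081, -0.0]
ft_force: [0.8, 6.2, 2.9]
gripper_width: 0.0322
grasp_force: 7.0
```

```bash
python3 -c "
from jaw import *
jaw('w13')"
```

```text
pos [ 0.4492 -0.169   0.1058] F [0.8 6.2 2.9] w 0.0322 g 7.0 t 20.8333
-0.012 [356. 246.] [461. 246.] ['222', '222', '222', '222', '222', '222', '222', '222', '544', '554', '544', '544', '545', '620', '620', '620', '930', 'a30', 'a30', '830', '222', '554', '000', '110', '111', '111', '000', '000', '000', '000', '000', '000', '000', '000']
0 [357. 229.] [464. 228.] ['655', '655', '655', '655', '655', '655', '655', '555', '655', '555', '655', '665', '620', '620', '620', '620', '930', 'a30', 'a40', 'd50', 'aa9', 'ba9', '000', '000', '111', '111', '039', '05c', '026', '000', '000', '000', '000', '000']
0.012 [359. 210.] [467. 209.] ['333', '333', '333', '333', '333', '333', '333', '333', '444', '520', '720', '720', '720', '720', '620', '820', 'e50', 'f60', 'f60', '310', '000', '000', '000', '000', '111', '111', '049', '06d', '038', '000', '000', '000', '111', '111']
```

Emit:
arm_command(translation=[[0,0,0],[0,0,0],[0,0,0],[0,0,0],[0,0,0],[0,0,0],[0,0,0],[0,0,0]], roll=[0,0,0,0,0,0,0,0], gripper=[0.6,0.6,0.6,0.6,0.6,0.6,0.6,0.6])

```text
time: 21.55
position: [0.449, -0.1708, 0.1056]
tool_rot: [3.14, 0.081, -0.001]
ft_force: [0.3, 0.5, 0.4]
gripper_width: 0.074
grasp_force: 0.0
```

Emit:
arm_command(translation=[[0,0,0],[0,0,0],[0,0,0],[0,0,0],[0,0,0],[0,0,0],[0,0,0],[0,0,0],[0,0,0],[0,0,0]], roll=[0,0,0,0,0,0,0,0,0,0], gripper=[-1,-1,-1,-1,-1,-1,-1,-1,-1,-1])

```text
time: 22.38
position: [0.4486, -0.1667, 0.1054]
tool_rot: [-3.134, -0.08, 0.002]
ft_force: [1.0, 13.6, 5.0]
gripper_width: 0.0368
grasp_force: 7.0
```

```bash
python3 -c "
from jaw import *
jaw('w14')"
```

```text
pos [ 0.4486 -0.1667  0.1054] F [ 1.  13.6  5. ] w 0.0368 g 7.0 t 22.3833
-0.012 [360. 246.] [466. 245.] ['222', '222', '222', '222', '222', '222', '222', '444', '554', '554', '544', '555', '544', '544', '544', '544', '544', '620', '620', '620', 'f60', 'f70', 'f70', 'd61', '222', '000', '010', '111', '111', '000', '000', '000', '000', '000']
0 [362. 228.] [469. 228.] ['655', '555', '555', '555', '655', '555', '555', '655', '655', '555', '555', '555', '555', '555', '555', '743', '720', '620', '720', '720', 'd50', 'f70', 'f70', 'f60', '665', '000', '000', '111', '110', '05c', '05c', '000', '000', '000']
0.012 [363. 210.] [472. 209.] ['443', '443', '443', '443', '443', '443', '443', '443', '433', '433', '433', '433', '433', '631', '620', '620', '720', '620', '720', '720', '930', 'e50', 'f60', '000', '000', '000', '000', '100', '036', '05c', '06c', '000', '000', '000']
```

The pad has made contact: the grip stalls at 36.8 mm with 13.6 N on the trigger alone. I'll follow with the arm so the handle stays free, and raise the grip step by step.

Emit:
arm_command(translation=[[0,1,0],[0,2,0],[0,3,0],[0,4,0],[0,4,0],[0,4,0]], roll=[0,0,0,0,0,0], gripper=[-1,-1,-1,-1,-1,-1], squeeze=8.5)

```text
time: 22.93
position: [0.4487, -0.1696, 0.1053]
tool_rot: [-3.132, -0.08, 0.002]
ft_force: [1.5, 16.9, 7.2]
gripper_width: 0.0381
grasp_force: 8.5
```

Emit:
arm_command(translation=[[0,0,0],[0,0,0],[0,0,0],[0,0,0],[0,0,0],[0,0,0]], roll=[0,0,0,0,0,0], gripper=[-1,-1,-1,-1,-1,-1], squeeze=9.5)

```text
time: 23.43
position: [0.4487, -0.169, 0.1053]
tool_rot: [-3.131, -0.08, 0.002]
ft_force: [1.8, 19.0, 8.2]
gripper_width: 0.0341
grasp_force: 9.5
```

```bash
python3 -c "
from jaw import *
jaw('w15')"
```

```text
pos [ 0.4487 -0.169   0.1053] F [ 1.8 19.   8.2] w 0.0341 g 9.5 t 23.4333
-0.012 [357. 246.] [463. 245.] ['222', '222', '222', '222', '222', '222', '222', '222', '222', '554', '544', '554', '555', '544', '544', '544', '544', '222', '620', '620', '720', 'e50', 'f70', 'f70', 'f60', '000', '000', '111', '111', '000', '000', '000', '000', '000']
0 [358. 228.] [466. 228.] ['655', '655', '555', '555', '555', '655', '555', '555', '655', '655', '555', '655', '655', '555', '655', '655', '433', '333', '720', '720', '720', '930', 'f70', 'f70', 'f70', '000', '010', '111', '111', '05c', '04a', '000', '000', '000']
0.012 [360. 210.] [469. 209.] ['443', '443', '443', '443', '443', '443', '443', '443', '443', '333', '333', '443', '433', '443', '632', '720', '620', '720', '720', '720', '830', '820', 'e50', 'e50', '310', '000', '000', '110', '013', '06d', '06d', '000', '000', '000']
```

Emit:
arm_command(translation=[[0,0,0],[0,0,0],[0,0,0],[0,0,0],[0,0,0],[0,0,0],[0,0,0],[0,0,0]], roll=[0,0,0,0,0,0,0,0], gripper=[-1,-1,-1,-1,-1,-1,-1,-1], squeeze=10)

```text
time: 24.15
position: [0.4487, -0.1687, 0.1053]
tool_rot: [-3.131, -0.08, 0.002]
ft_force: [2.6, 19.6, 8.0]
gripper_width: 0.033
grasp_force: 10.0
```

Run:
```python
from jaw import *
from fit import wor
s=sense();print(np.round(s["position"],4),np.round(s["ft_force"],1),s["gripper_width"],s["grasp_force"],s["time"])
p=np.load("clamp.npy")
c,sn=np.cos(p[2]),np.sin(p[2])
for t in("w13","w14","w15","w16"):
    o=cap("wrist","w16") if t=="w16" else ld(t)
    # blue top-face extent along clamp x near y=+12 / 0 at z=.080; orange-top front edge at z=.087
    im=o["px"].astype(int)
    for y in(.004,.008,.012):
        xs=np.arange(.06,.125,.0005)
        u=np.round(proj(o,wor(p,np.array([[x,y,.080] for x in xs])))).astype(int);v=im[u[:,1],u[:,0]]
        b=xs[(v[:,2]>v[:,0]+60)]
        u=np.round(proj(o,wor(p,np.array([[x,y,.087] for x in xs])))).astype(int);v=im[u[:,1],u[:,0]]
        g=xs[(v[:,0]>200)&(v[:,2]<60)]
        print(t,y,"blue",(b.min(),b.max()) if len(b) else None,"headtop",(g.min().round(4),g.max().round(4)) if len(g) else None)
```

```text
[ 0.4487 -0.1687  0.1053] [ 2.6 19.6  8. ] 0.03300486822864149 10.010594129562378 24.15
w13 0.004 blue (np.float64(0.10450000000000004), np.float64(0.11000000000000004)) headtop (np.float64(0.0815), np.float64(0.087))
w13 0.008 blue (np.float64(0.10500000000000004), np.float64(0.11000000000000004)) headtop (np.float64(0.081), np.float64(0.087))
w13 0.012 blue (np.float64(0.10250000000000004), np.float64(0.11000000000000004)) headtop (np.float64(0.081), np.float64(0.0865))
w14 0.004 blue (np.float64(0.11050000000000004), np.float64(0.11350000000000005)) headtop (np.float64(0.089), np.float64(0.095))
w14 0.008 blue (np.float64(0.11050000000000004), np.float64(0.11350000000000005)) headtop (np.float64(0.089), np.float64(0.095))
w14 0.012 blue (np.float64(0.10750000000000004), np.float64(0.11400000000000005)) headtop (np.float64(0.089), np.float64(0.0945))
w15 0.004 blue (np.float64(0.11050000000000004), np.float64(0.11350000000000005)) headtop (np.float64(0.0915), np.float64(0.0975))
w15 0.008 blue (np.float64(0.11050000000000004), np.float64(0.11350000000000005)) headtop (np.float64(0.0915), np.float64(0.0975))
w15 0.012 blue (np.float64(0.10750000000000004), np.float64(0.11350000000000005)) headtop (np.float64(0.0915), np.float64(0.097))
w16 0.004 blue (np.float64(0.11000000000000004), np.float64(0.11400000000000005)) headtop (np.float64(0.092), np.float64(0.098))
w16 0.008 blue (np.float64(0.11000000000000004), np.float64(0.11400000000000005)) headtop (np.float64(0.092), np.float64(0.098))
w16 0.012 blue (np.float64(0.10700000000000004), np.float64(0.11400000000000005)) headtop (np.float64(0.092), np.float64(0.0975))
```

The webcam is seated against the bar. The jaw head has advanced 3 mm further while the blue pad stayed put, and about 19.6 N is on the trigger, which means roughly 5 mm of pad compression. Handing in.

```bash
python3 -c "
from rig import *
print(close_job())"
```

```text
the job is handed in; nothing more can be done
None
```

The job is handed in at about 24 s, with no verdict returned: the webcam hangs astride the bar with its blue pad to the jaw, let go of, and the trigger is held at about 20 N, which I estimate pushes the spring pad in about 5 mm.

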